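# Open the fume enclosure to its working height

## Robot

A 6-joint arm with a two-finger parallel gripper is mounted at the origin on the work surface. World frame = base frame: x ahead of the robot, y to its left, z up, the work surface at z = 0. Lengths are in m, angles in rad, forces in N, time in s.
With the tool pointing down it reaches from about 0.3 to 0.775 m from the base axis. Payload 14.6 kg.
Tool frame: the origin (TCP) lies on the centre line of the jaws, within the pads' length; the fingertips stand 19 mm ahead of it and the grasp point (between the pads) is the TCP; y points along the fingers, x is the direction in which the jaws open and shut, and the axes are right-handed (so a half turn about y gives the same grasp; the last joint's range is limited). The gripper opens to 94 mm and grips with 3 to 60 N. Pads are 16 mm wide; open, the fingers measure 119 mm over their backs; the gripper's body (75 mm by 177 mm) begins 78 mm behind the grasp point.
Start: joints at [1.188, 0.3, 1.521, -0, 1.321, -0.067], TCP at [0.171, 0.523, 0.197] pointing down, gripper open.
Joint ranges: [-3.03, 3.03], [-0.79, 2.21], [0.23, 2.52], [-1.04, 4.18], [0, 3.07], [-2.55, 2.55]. Speed limits (rad/s): [2.22, 2.22, 2.57, 3.14, 3.14, 3.14].

## Interface

Orientations are given as [roll, pitch, yaw] about the fixed x, y, z axes, in that order (R = Rz(yaw) Ry(pitch) Rx(roll)).
In Python, from station import ctrl, optics gives the robot as it stands.
- The arm moves only by the tool jog_arm, never from a script. Its argument "targets" is a list of rows, each a list of 3 entries, a list of its own where there are three numbers: the finger opening in cm, from 0 to 9.4, then the shift along the tool's x, y, z in cm, then the turn about the tool's y in rad. A call has 1 to 10 rows; each row is the pose to reach, as a shift and turn from the pose commanded when the call began, along the tool's axes at that moment; what a row does not reach only later rows make up. A row lasts 1/10 s, in which the tool goes at most 50 mm and 8.59 degrees, less where a joint would pass 70% of its speed; a pose out of reach is approached as far as the arm can. A call with a gripper value outside its range is refused whole. The fingers move at their own pace and stop on an object; "grip_force" is the grip in N (left out, the last holds). Time passes only in rows, so rows that repeat a pose let the fingers close. It gives the time, the measured TCP pose, the force and the opening at its end, in the units of the state.
- ctrl.get_obs(): the state, without advancing time (a new reading comes with each control period).
- optics.camera(name): name is "scene" or "top" or "wrist"; returns a dict with "img" (420x560x3 uint8, red, green, blue), "range_z" (420x560 float32, m along the optical axis (not along the pixel's ray), 0 where there is no reading), "camera_matrix" (3x3 intrinsics, pixels), "k1" (the pictures are not rectified: a ray, as slopes to the right and down, at radius r is drawn at 1 + k1 r^2 times it, then the intrinsics apply), "world_to_cam" (4x4, takes a point from world to camera coordinates); the wrist camera has in their place "mount" (4x4, takes a point from camera to tool coordinates, whose origin is the TCP and whose axes are the tool frame's). Camera axes: x right, y up, looking along -z (the intrinsics and any distortion apply to the point x, -y, -z); pixel columns grow to the right and rows downward; lengths in m; the calibration is good to about 2 mm. A picture is of the moment at which its call begins: read the wrist's pose just before it.
- ctrl.hand_in(): hands the job in, once; it reports no verdict.
The state is a dict: "time_s": time; "qpos": joint angles; "joint_vel": joint speeds; "tau": joint torques, N m; "ee_pos": TCP position; "eef_rot": TCP orientation; "force": force on the tool from outside, world axes, zero at the start; "moment": the same for the moment, N m; "grip_width": finger opening in m.
Only numpy, scipy, OpenCV 4.12 (cv2) and the standard library are available. Lean on these libraries where they do the work, as an engineer would, in place of code of your own. Each camera call takes 0.05 s, during which the arm holds its last target. There are 200 camera calls.

## Task

Start the enclosure's fan by pressing the blue button all the way in (not the yellow lamp button) and let it go; then, with the fingers beneath the window's blue lip, push the counterweighted window up until the lip is level with the green pointer clip on the frame, and move the robot clear, leaving the window standing there. Only press and push: do not pinch the lip, do not shift the clip, and leave all the glassware, pots and boxes where they stand.

Things in the scene. Friction and masses are not known exactly. Their poses are not given: they have to be found in the camera images.
- hood: White bench-top enclosure with clear panels, fixed: 290 deep (x) x 460 wide (y) x 430 high. Origin: centre of its underside; -x is its front (towards the robot, turned up to 0.2 rad), z up. The front leans back 30 degrees; white rails 30 wide, 22 thick run up the slope at y = -215 and +215. The opening below the window is free; a pot and a jar stand at the back of the 20 mm floor.
- lip (a point): Centre of the window's blue lip, a flat bar 360 long (along y), 44 deep (x), 12 thick (z) on the window's bottom edge. Its z axis points up the slope, the way the window slides (30 degrees from vertical, leaning away from the robot); -x points out of the window, towards the robot and upward. The lip's free front edge is 22 mm along -x, the glass 22 mm along +x, the underside 6 mm along -z.
- sash (a joint): Travel of the window (clear, 390 wide, 150 tall) up its slope, in m from its lowest position; at most 0.19, starts at 0 to 0.035. It is balanced by counterweights, needs 3 to 6 N plus 15 N per m/s to push up, and stays where it is left.
- mark (a point): In line with the tip of the green pointer clip (16 mm tall, 10 thick) on the rail at the lip's left (+y) end. Axes as lip. The lip is level with the clip when lip and this point are equally far up the slope (along z); this point is 195 mm along +y from the middle of the lip. The clip holds by friction (15 N) and must stay where it is.
- fan (a joint): Travel of the blue button: 0 released, 0.006 m fully in; springs back. Fully in takes 5 N.
- fan_top (a point): Centre of the top of the blue round button (40 across), which is pressed straight down. It sits on a grey box 85 x 85 x 35 fixed to the bench, left or right in front of the enclosure.
- lamp (a joint): Travel of the yellow button (leave alone): 0 released, 0.006 m fully in.
- lamp_top (a point): Centre of the top of the yellow round button on the other grey box; not to be pressed.
- pot: Small dark olive plant pot with a seedling, 76 across, 118 high with its plant, inside the enclosure. Origin: centre of its underside.
- jar: Glass jar with a red lid, 60 across, 75 high, inside the enclosure. Origin: centre of its underside.
- wash: White wash bottle with an orange cap and spout, 66 across, 190 high. Origin: centre of its underside.
- rack: Blue tube rack 70 x 160 x 50 with ten capped tubes, 92 high in all. Origin: centre of its underside.
- dishes: Stack of two flat round culture dishes, 88 across, 25 high, between robot and enclosure. Origin: centre of its underside.
- beaker: Clear beaker, 70 across, 90 high. Origin: centre of its underside.
- tipbox: Orange box 85 x 120 x 50. Origin: centre of its underside.
There are look-alikes about, which are no part of the job. Leave any pink look-alike of the part that bears fan alone.

How it is judged:
On the way, in this order (a step that is already met when the one before it is completed fails the run):
1. the blue fan button is pressed in (value of joint fan above 0.0045 m), for 0.05 s.
2. the button is let go and the fingers push the window up from beneath its lip (value of joint fan below 0.002 m and contact force between the fingers and sash_c2 above 0.5 N and distance of lip from where it was at the start of the episode above 0.02 m), for 0.05 s.
3. the lip is level with the green clip (z of lip in the frame of mark between -0.01 and 0.01 m), for 0.2 s.
At the end, for the whole second after the job is handed in: The window stands still with the middle of its lip within 10 mm of the green clip's middle, measured up the slope; the blue button has been pressed first and is released (all of step 3 and velocity of joint sash between -0.01 and 0.01 m/s and value of joint fan below 0.002 m); the robot touches nothing.
It fails at once if the yellow lamp button is pressed (value of joint lamp above 0.003 m).
It fails at once if the lip is pinched from above and below (contact force between the fingers and sash_c2 above 1 N and contact force between the fingers and sash_c3 above 1 N).
It fails at once if the green clip is shifted by more than 5 mm (distance of mark from where it was at the start of the episode above 0.005 m).
It fails at once if a bystander is moved, lifted or tipped by more than 30 mm or 0.4 rad (distance of any of pot, jar, wash, rack, dishes, beaker, tipbox from where it was at the start of the episode above 0.03 m or angle between any of pot, jar, wash, rack, dishes, beaker, tipbox's own z axis and vertical above 0.4 rad).
It also fails if it takes over 58 s, if anything falls off the work surface, if the arm or the gripper's body presses on something with over 40 N, if the wrist force passes 120 N, or if a joint passes its speed limit or range.

## Working session

There is one attempt and no reset: what is moved stays moved. The work goes in short steps, Python scripts to look and compute and a tool call to move; the robot and the scene stay as the last step left them, time stands still between calls to the robot, and variables do not carry over. Pictures are saved under pics/ and viewed, about 8 in all and at most 12, crops included, and the job is handed in when it is done.

Besides the shell and the picture viewer there is one more tool, called after ">>>" by a JSON object that holds its "api" and its "payload". jog_arm: Moves the arm, as the interface text tells. Its arguments: {"type":"object","properties":{"targets":{"type":"array","items":{"type":"array"}},"grip_force":{"type":"number"}},"required":["targets"]}

```bash
mkdir -p pics; cat > h.py <<'E'
import numpy as np,cv2
from station import ctrl,optics
from scipy.spatial.transform import Rotation as R
def tool():
    o=ctrl.get_obs();T=np.eye(4);T[:3,:3]=R.from_euler('xyz',o['eef_rot']).as_matrix();T[:3,3]=o['ee_pos'];return T
def shot(n,f=None):
    T=tool();c=optics.camera(n)
    c['c2w']=T@c['mount'] if n=='wrist' else np.linalg.inv(c['world_to_cam'])
    h,w=c['range_z'].shape;u,v=np.meshgrid(np.arange(w,dtype=float),np.arange(h,dtype=float))
    d=np.array([c['k1'],0,0,0,0],float)
    # drawn = ray*(1+k1 r^2): OpenCV model
    p=cv2.undistortPoints(np.stack([u.ravel(),v.ravel()],1)[:,None],np.array(c['camera_matrix'],float),d)[:,0]
    z=c['range_z'].ravel()
    P=np.stack([p[:,0]*z,-p[:,1]*z,-z],1)@c['c2w'][:3,:3].T+c['c2w'][:3,3]
    P[z==0]=np.nan;c['P']=P.reshape(h,w,3)
    if f: cv2.imwrite(f'pics/{f}.png',cv2.cvtColor(c['img'],cv2.COLOR_RGB2BGR))
    return c
E
python3 - <<'E'
from h import *
for n in ['scene','top']:
    c=shot(n,n+'1');np.savez(n+'1.npz',img=c['img'],P=c['P'])
    print(n,c['c2w'].round(3).tolist())
a=cv2.imread('pics/scene1.png');b=cv2.imread('pics/top1.png')
print(ctrl.get_obs())
E
```

```text
scene [[0.551, -0.688, 0.472, 1.247], [0.835, 0.459, -0.304, -0.442], [-0.008, 0.561, 0.828, 1.312], [0.0, 0.0, 0.0, 1.0]]
top [[-0.014, 0.989, -0.148, 0.403], [-1.0, -0.017, -0.019, -0.025], [-0.021, 0.148, 0.989, 1.283], [0.0, 0.0, 0.0, 1.0]]
{'time_s': 0.1, 'qpos': array([ 1.18842724e+00,  3.00366732e-01,  1.52148322e+00,  5.94417206e-06,
        1.32067842e+00, -6.65927129e-02]), 'joint_vel': array([ 7.55450874e-05, -5.53191602e-04,  6.12311627e-04,  7.96911442e-04,
        1.04087377e-03,  9.95586617e-04]), 'tau': array([ 2.09513746e-03, -5.32649088e+01, -3.53283405e+01,  7.09009962e-02,
        2.34479288e-02, -5.34061337e-05]), 'ee_pos': array([0.17071942, 0.52259992, 0.19678498]), 'eef_rot': array([-1.57072832e+00,  9.33260065e-04,  1.25501851e+00]), 'force': array([ 0.59916655, -0.1276525 ,  0.90745165]), 'moment': array([0.06637563, 0.00930752, 0.05330749]), 'grip_width': 0.09389711076543338}
```

View pics/scene1.png

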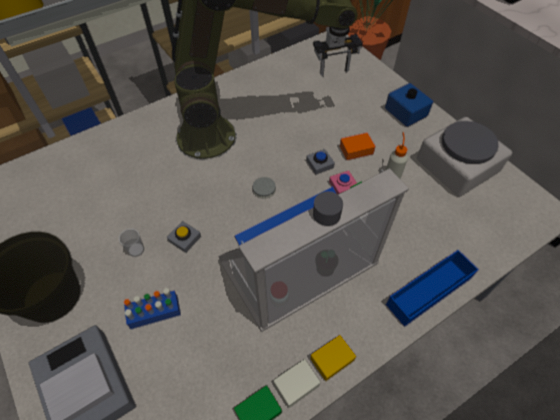

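View pics/top1.png

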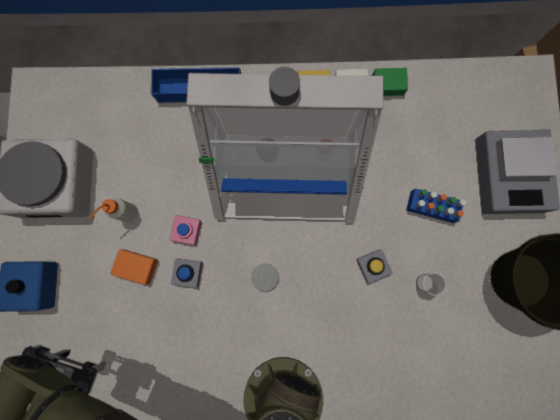

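Top view: two blue buttons. One is on a grey box at (185,273), the other on a pink box at (180,230). The task says grey box and "leave pink alone", so the fan is at (185,273). Yellow lamp (376,266), lip (222–346,187), green clip (206,160), dishes (265,277).

```bash
python3 - <<'E'
from h import *
d=np.load('top1.npz');P=d['P'];img=d['img']
hsv=cv2.cvtColor(img,cv2.COLOR_RGB2HSV)
def reg(name,u0,u1,v0,v1,lo,hi):
    m=np.zeros(hsv.shape[:2],bool);m[v0:v1,u0:u1]=cv2.inRange(hsv,np.array(lo),np.array(hi))[v0:v1,u0:u1]>0
    q=P[m];q=q[~np.isnan(q[:,0])];vv,uu=np.nonzero(m)
    print(name,len(q),'med',np.median(q,0).round(4),'min',q.min(0).round(3),'max',q.max(0).round(3),'px',uu.mean().round(1),vv.mean().round(1));return m,q
reg('fan',172,200,260,288,(100,120,40),(130,255,255))
reg('pinkbtn',172,195,222,240,(100,120,40),(130,255,255))
reg('lamp',365,390,255,280,(18,120,60),(35,255,255))
m,q=reg('lip',212,352,176,198,(100,120,40),(130,255,255))
A=np.c_[np.ones(len(q)),q[:,1]];print('lip x,z vs y',np.linalg.lstsq(A,q[:,[0,2]],rcond=None)[0].round(4).tolist())
for f in (0.05,0.5,0.95):
    y=np.quantile(q[:,1],f);s=q[abs(q[:,1]-y)<.01];print(y.round(3),s.min(0).round(3),s.max(0).round(3))
m,q=reg('clip',195,218,150,170,(45,100,40),(85,255,255));print(q.round(3).tolist()[::4])
print('dish',P[277,265],'wash',np.nanmedian(P[200:215,112:122].reshape(-1,3),0),'tipbox',P[266,133])
for p in [(204,110),(215,215),(350,215),(370,110),(225,217),(345,218)]: print(p,P[p[1],p[0]].round(3))
a=img[140:300,150:400];cv2.imwrite('pics/crop.png',cv2.cvtColor(cv2.resize(a,None,fx=3.2,fy=3.2,interpolation=3),cv2.COLOR_RGB2BGR))
E
```

```text
fan 148 med [0.3898 0.3051 0.0563] min [0.371 0.286 0.043] max [0.412 0.33  0.063] px 183.7 272.8
pinkbtn 100 med [0.5291 0.3127 0.0568] min [0.513 0.294 0.051] max [0.546 0.331 0.062] px 182.5 229.0
lamp 156 med [ 0.4031 -0.3008  0.0575] min [ 0.384 -0.325  0.042] max [ 0.425 -0.281  0.064] px 376.2 265.6
lip 1650 med [ 0.6333 -0.0172  0.2039] min [ 0.609 -0.194  0.188] max [0.663 0.163 0.218] px 283.8 185.9
lip x,z vs y [[0.6341, 0.2032], [0.039, -0.0007]]
-0.176 [ 0.609 -0.186  0.189] [ 0.648 -0.166  0.215]
-0.017 [ 0.615 -0.026  0.191] [ 0.654 -0.008  0.217]
0.145 [0.621 0.135 0.19 ] [0.663 0.155 0.214]
clip 77 med [0.6949 0.1925 0.2749] min [0.689 0.174 0.266] max [0.703 0.212 0.28 ] px 206.2 159.4
[[0.702, 0.209, 0.275], [0.702, 0.198, 0.275], [0.701, 0.187, 0.278], [0.7, 0.212, 0.275], [0.7, 0.201, 0.275], [0.699, 0.19, 0.278], [0.699, 0.179, 0.277], [0.695, 0.203, 0.28], [0.696, 0.192, 0.277], [0.695, 0.181, 0.28], [0.694, 0.209, 0.275], [0.694, 0.198, 0.274], [0.694, 0.187, 0.275], [0.693, 0.176, 0.275], [0.692, 0.204, 0.272], [0.692, 0.194, 0.271], [0.692, 0.183, 0.269], [0.69, 0.199, 0.271], [0.69, 0.188, 0.27], [0.69, 0.178, 0.268]]
dish [0.37254101 0.04980487 0.02852971] wash [0.5917732  0.49365966 0.1270353 ] tipbox [0.41432476 0.46844578 0.05120004]
(204, 110) [0.788 0.175 0.388]
(215, 215) [0.575 0.211 0.044]
(350, 215) [ 0.565 -0.226  0.062]
(370, 110) [ 0.768 -0.225  0.412]
(225, 217) [0.571 0.182 0.019]
(345, 218) [ 0.558 -0.212  0.043]
```

View pics/crop.png

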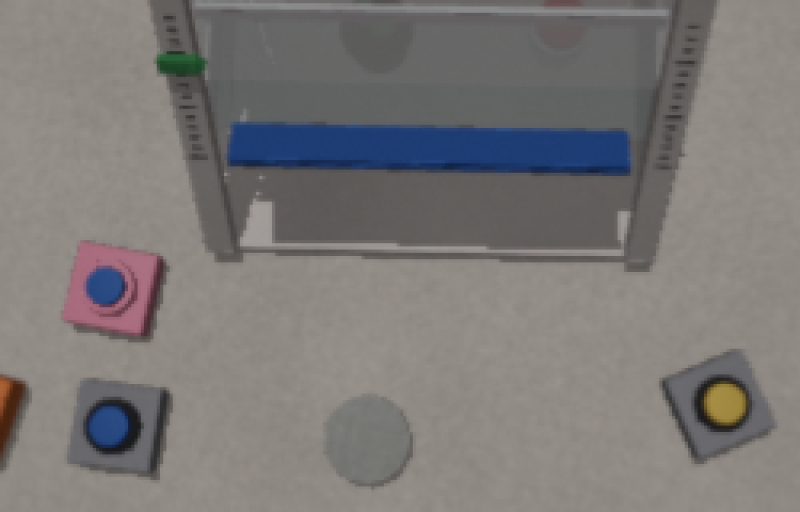

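Crop: the fan button is on the grey box at (112,425). The pink look-alike is at (107,287), the lamp at (725,403). The tool stays vertical, so I'll close the fingers and press with the tips. After that, the vertical fingers will push on the lip's lower front corner along the slope.

>>> {"api": "jog_arm", "payload": {"targets": [[0, [-2, 0, -4], -0.07], [0, [-4, 0, -8], -0.14], [0, [-6, 0, -12], -0.21], [0, [-8, 0, -16], -0.28], [0, [-10, 0, -20], -0.28], [0, [-12, 0, -24], -0.28], [0, [-14, 0, -27.6], -0.28], [0, [-14, 0, -27.6], -0.28], [0, [-14, 4, -27.6], -0.28], [0, [-14, 8, -27.6], -0.28]], "grip_force": 20}}

```text
time_s: 1.1
ee_pos: [0.3898, 0.3043, 0.1167]
eef_rot: [-1.572, -0.001, 1.534]
force: [0.3, 0.6, -0.0]
grip_width: 0.0173
```

```bash
cat >> h.py <<'E'
def todo(p,yaw=None):
    T=tool();print('tcp',T[:3,3].round(4),'shift cm',(T[:3,:3].T@(np.array(p)-T[:3,3])*100).round(2), 'rot',ctrl.get_obs()['eef_rot'].round(3),'F',ctrl.get_obs()['force'].round(2),'t',ctrl.get_obs()['time_s'])
E
python3 - <<'E'
from h import *
todo([.391,.307,.08])
c=shot('wrist','w1');hsv=cv2.cvtColor(c['img'],cv2.COLOR_RGB2HSV)
m=cv2.inRange(hsv,(100,120,40),(130,255,255))>0
n,l,s,ce=cv2.connectedComponentsWithStats(m.astype(np.uint8))
for i in range(1,n):
    if s[i,4]>80:
        q=c['P'][l==i];q=q[~np.isnan(q[:,0])]
        if len(q): print(s[i],np.median(q,0).round(4),q.min(0).round(3),q.max(0).round(3))
E
```

```text
tcp [0.3898 0.3043 0.1167] shift cm [ 0.27  3.67 -0.11] rot [-1.572e+00 -1.000e-03  1.534e+00] F [ 0.28  0.55 -0.05] t 1.1
[ 256  192   56   57 2503] [0.389  0.3083 0.0559] [0.371 0.288 0.045] [0.411 0.328 0.058]
```

View pics/w1.png

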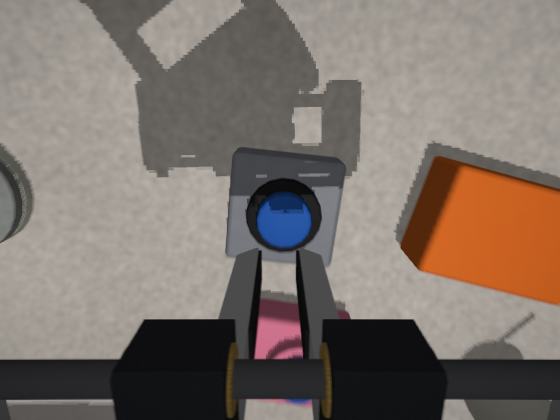

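The wrist view shows the fan button at (285,215) between the fingertips, on its grey box. Its top is at about (0.390, 0.308, 0.056).

>>> {"api": "jog_arm", "payload": {"targets": [[0, [0.4, 0, -0.1], 0], [0, [0.4, 1.5, -0.1], 0], [0, [0.4, 3.0, -0.1], 0], [0, [0.4, 4.0, -0.1], 0], [0, [0.4, 4.4, -0.1], 0], [0, [0.4, 4.6, -0.1], 0], [0, [0.4, 4.8, -0.1], 0], [0, [0.4, 4.8, -0.1], 0]]}}

```text
time_s: 1.95
ee_pos: [0.391, 0.3081, 0.0696]
eef_rot: [-1.571, -0.0, 1.535]
force: [0.9, 0.1, 0.1]
grip_width: 0.0006
```

>>> {"api": "jog_arm", "payload": {"targets": [[0, [0, 0.2, 0], 0], [0, [0, 0.4, 0], 0], [0, [0, 0.4, 0], 0]]}}

```text
time_s: 2.25
ee_pos: [0.3908, 0.3079, 0.065]
eef_rot: [-1.571, 0.0, 1.535]
force: [-0.3, 0.3, 0.6]
grip_width: 0.0007
```

>>> {"api": "jog_arm", "payload": {"targets": [[0, [0, 0.2, 0], 0], [0, [0, 0.4, 0], 0], [0, [0, 0.4, 0], 0]]}}

```text
time_s: 2.55
ee_pos: [0.3907, 0.3079, 0.0609]
eef_rot: [-1.57, 0.0, 1.535]
force: [-0.3, 0.2, 0.0]
grip_width: 0.0004
```

```bash
python3 - <<'E'
from h import *
c=shot('wrist','w2');hsv=cv2.cvtColor(c['img'],cv2.COLOR_RGB2HSV)
print(ctrl.get_obs()['force'],ctrl.get_obs()['ee_pos'])
E
```

```text
[ 0.71077662 -0.10682068  0.11350534] [0.3907638  0.30788759 0.06109545]
```

View pics/w2.png

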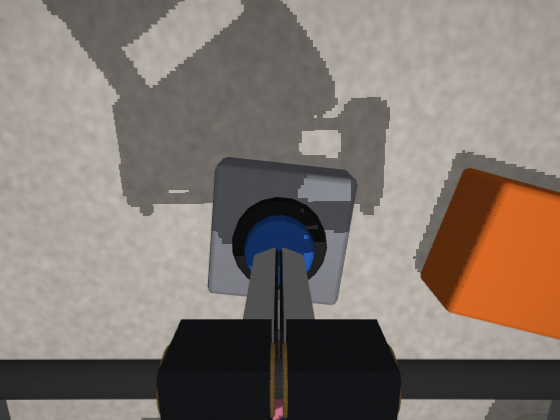

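The closed tips at (280,250) overlap the button's middle. I'll check the depth gap between them.

```bash
python3 - <<'E'
from h import *
c=shot('wrist')
for v in range(215,300,6): print(v,[c['P'][v,u].round(3).tolist() for u in (265,295,306)])
E
```

```text
215 [[0.372, 0.301, 0.046], [0.372, 0.318, 0.047], [0.373, 0.324, 0.046]]
221 [[0.373, 0.301, 0.053], [0.375, 0.318, 0.051], [0.376, 0.324, 0.046]]
227 [[0.376, 0.301, 0.056], [0.377, 0.318, 0.055], [0.379, 0.324, 0.047]]
233 [[0.379, 0.301, 0.055], [0.379, 0.318, 0.057], [0.38, 0.324, 0.056]]
239 [[0.383, 0.301, 0.056], [0.384, 0.318, 0.055], [0.384, 0.324, 0.055]]
245 [[0.386, 0.301, 0.056], [0.386, 0.317, 0.057], [0.387, 0.324, 0.055]]
251 [[0.383, 0.302, 0.072], [0.39, 0.317, 0.057], [0.39, 0.323, 0.057]]
257 [[0.383, 0.302, 0.081], [0.383, 0.316, 0.081], [0.394, 0.323, 0.055]]
263 [[0.382, 0.302, 0.088], [0.383, 0.316, 0.088], [0.398, 0.323, 0.056]]
269 [[0.383, 0.302, 0.094], [0.383, 0.316, 0.093], [0.401, 0.323, 0.056]]
275 [[0.382, 0.303, 0.1], [0.383, 0.316, 0.1], [0.383, 0.32, 0.101]]
281 [[0.383, 0.303, 0.105], [0.383, 0.315, 0.105], [0.383, 0.32, 0.105]]
287 [[0.383, 0.303, 0.111], [0.383, 0.315, 0.11], [0.383, 0.32, 0.111]]
293 [[0.382, 0.303, 0.116], [0.383, 0.315, 0.116], [0.383, 0.319, 0.116]]
299 [[0.383, 0.303, 0.12], [0.383, 0.315, 0.12], [0.383, 0.319, 0.121]]
```

The visible finger end is still about 1 cm above the button, so I'll keep lowering slowly, guided by force.

>>> {"api": "jog_arm", "payload": {"targets": [[0, [0, 0.3, 0], 0], [0, [0, 0.6, 0], 0], [0, [0, 0.6, 0], 0]]}}

```text
time_s: 2.95
ee_pos: [0.3906, 0.3078, 0.0547]
eef_rot: [-1.57, 0.0, 1.535]
force: [0.1, -0.1, -1.6]
grip_width: 0.0004
```

>>> {"api": "jog_arm", "payload": {"targets": [[0, [0, 0.2, 0], 0], [0, [0, 0.4, 0], 0], [0, [0, 0.4, 0], 0]]}}

```text
time_s: 3.25
ee_pos: [0.3907, 0.3079, 0.051]
eef_rot: [-1.57, 0.0, 1.535]
force: [0.4, 0.3, -0.2]
grip_width: 0.0005
```

```bash
python3 - <<'E'
from h import *
c=shot('wrist','w3')
print(c['mount'].round(3).tolist(), c['c2w'][:3,3])
for v in range(227,290,6): print(v,[c['P'][v,u].round(3).tolist() for u in (265,295,310)])
s=shot('scene');a=s['img'][120:200,280:380];b=cv2.resize(a,None,fx=5,fy=5,interpolation=3)
w=c['img'][150:400,150:450]
w=cv2.resize(w,(480,400));cv2.imwrite('pics/m1.png',cv2.cvtColor(np.hstack([b[:,100:420],w]),cv2.COLOR_RGB2BGR))
for v in range(140,172,2): print(v,[ (s['img'][v,u].tolist(),s['P'][v,u].round(3).tolist()) for u in (318,322)])
E
```

```text
[[1.0, -0.0, -0.0, 0.0], [-0.0, 0.283, -0.959, -0.187], [0.0, 0.959, 0.283, 0.081], [0.0, 0.0, 0.0, 1.0]] [0.30956092 0.31099986 0.23755779]
227 [[0.373, 0.302, 0.054], [0.374, 0.317, 0.051], [0.376, 0.326, 0.046]]
233 [[nan, nan, nan], [0.376, 0.317, 0.054], [0.38, 0.326, 0.046]]
239 [[0.379, 0.302, 0.055], [0.379, 0.317, 0.056], [0.382, 0.325, 0.05]]
245 [[0.382, 0.301, 0.056], [0.383, 0.317, 0.056], [0.383, 0.325, 0.055]]
251 [[0.382, 0.302, 0.064], [0.386, 0.317, 0.055], [0.386, 0.325, 0.056]]
257 [[0.383, 0.302, 0.07], [0.383, 0.316, 0.07], [0.389, 0.325, 0.057]]
263 [[0.382, 0.302, 0.077], [0.383, 0.316, 0.078], [0.393, 0.325, 0.056]]
269 [[0.383, 0.302, 0.084], [0.383, 0.316, 0.084], [0.397, 0.325, 0.056]]
275 [[0.383, 0.303, 0.089], [0.383, 0.316, 0.089], [0.4, 0.325, 0.056]]
281 [[0.383, 0.303, 0.094], [0.383, 0.315, 0.095], [0.409, 0.325, 0.046]]
287 [[0.382, 0.303, 0.102], [0.383, 0.315, 0.101], [0.419, 0.326, 0.034]]
140 [([73, 70, 69], [0.395, 0.284, 0.154]), ([79, 69, 48], [0.421, 0.281, 0.178])]
142 [([57, 57, 57], [0.418, 0.265, 0.174]), ([50, 43, 35], [0.421, 0.281, 
[... 461 characters left out ...]
 ([54, 52, 53], [0.398, 0.308, 0.065])]
156 [([21, 36, 72], [0.392, 0.294, 0.056]), ([39, 55, 100], [0.397, 0.31, 0.051])]
158 [([24, 38, 75], [0.396, 0.292, 0.05]), ([21, 53, 112], [0.408, 0.302, 0.054])]
160 [([25, 28, 37], [0.399, 0.291, 0.042]), ([23, 33, 57], [0.41, 0.301, 0.045])]
162 [([33, 30, 30], [0.409, 0.283, 0.044]), ([28, 27, 26], [0.421, 0.293, 0.05])]
164 [([84, 85, 90], [0.41, 0.283, 0.034]), ([79, 79, 84], [0.417, 0.298, 0.031])]
166 [([89, 91, 95], [0.421, 0.275, 0.037]), ([88, 89, 94], [0.428, 0.289, 0.035])]
168 [([84, 86, 90], [0.425, 0.272, 0.032]), ([61, 62, 65], [0.433, 0.285, 0.031])]
170 [([57, 58, 61], [0.427, 0.271, 0.022]), ([53, 53, 56], [0.432, 0.288, 0.015])]
```

View pics/m1.png

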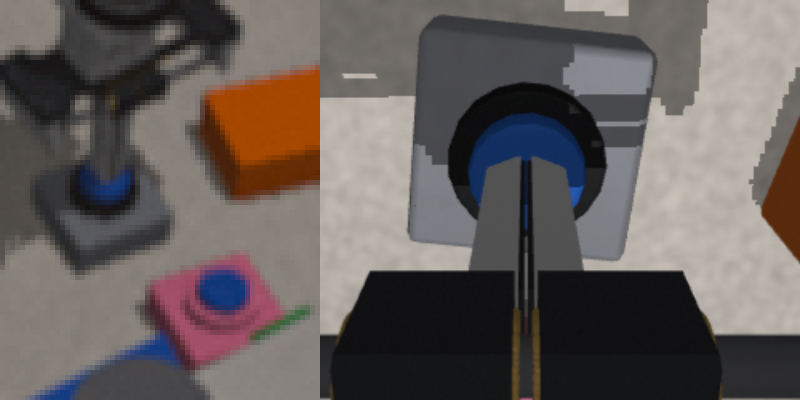

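Both views show the closed tips just above the button. When shut they reach less far than the 19 mm stated. I'll continue down gently.

>>> {"api": "jog_arm", "payload": {"targets": [[0, [0, 0.2, 0], 0], [0, [0, 0.4, 0], 0], [0, [0, 0.4, 0], 0]]}}

```text
time_s: 3.65
ee_pos: [0.391, 0.308, 0.0472]
eef_rot: [-1.571, -0.0, 1.535]
force: [0.9, -1.0, 1.9]
grip_width: 0.001
```

>>> {"api": "jog_arm", "payload": {"targets": [[0, [0, 0.2, 0], 0], [0, [0, 0.3, 0], 0], [0, [0, 0.3, 0], 0]]}}

```text
time_s: 3.95
ee_pos: [0.391, 0.3081, 0.0443]
eef_rot: [-1.571, -0.0, 1.535]
force: [-0.0, 0.5, 3.5]
grip_width: 0.0005
```

Contact. Pressing the rest of the way.

>>> {"api": "jog_arm", "payload": {"targets": [[0, [0, 0.2, 0], 0], [0, [0, 0.3, 0], 0], [0, [0, 0.3, 0], 0]]}}

```text
time_s: 4.25
ee_pos: [0.3911, 0.3082, 0.0427]
eef_rot: [-1.572, -0.0, 1.535]
force: [-6.6, -4.7, 24.0]
grip_width: 0.0002
```

>>> {"api": "jog_arm", "payload": {"targets": [[0, [0, 0.1, 0], 0], [0, [0, 0.2, 0], 0], [0, [0, 0.2, 0], 0]]}}

```text
time_s: 4.55
ee_pos: [0.3914, 0.3083, 0.0422]
eef_rot: [-1.572, -0.001, 1.535]
force: [-12.7, -9.9, 45.9]
grip_width: 0.0006
```

The button is bottomed at about 46 N after roughly 5–6 mm of travel. Now I release it, lift, and take another look at it and the lip.

>>> {"api": "jog_arm", "payload": {"targets": [[0, [0, -1, 0], 0], [0, [0, -4, 0], 0], [0, [0, -8, 0], 0], [0, [0, -12, 0], 0], [0, [0, -15, 0], 0], [0, [0, -15, 0], 0]]}}

```text
time_s: 5.15
ee_pos: [0.3919, 0.3087, 0.1928]
eef_rot: [-1.576, -0.003, 1.535]
force: [0.7, -1.6, -0.8]
grip_width: 0.0001
```

```bash
python3 - <<'E'
from h import *
todo([.57,-.017,.188])
d=np.load('top1.npz');P=d['P'];img=d['img']
th=-.037;X=np.array([np.cos(th),np.sin(th),0]);Y=np.array([-np.sin(th),np.cos(th),0])
u=.5*X+np.array([0,0,.866]);n=-.866*X+np.array([0,0,.5])
for nm in ('top','scene'):
    c=shot(nm);hsv=cv2.cvtColor(c['img'],cv2.COLOR_RGB2HSV);P=c['P']
    boxes={'top':[('lip',212,352,176,198,(100,120,40),(130,255,255)),('clip',195,218,150,170,(45,100,40),(85,255,255)),('btn',172,200,260,288,(100,120,40),(130,255,255))],
     'scene':[('lip',230,370,180,250,(100,120,40),(130,255,255)),('clip',340,400,170,210,(45,100,40),(85,255,255))]}[nm]
    for k,u0,u1,v0,v1,lo,hi in boxes:
        m=np.zeros(hsv.shape[:2],bool);m[v0:v1,u0:u1]=cv2.inRange(hsv,np.array(lo),np.array(hi))[v0:v1,u0:u1]>0
        q=P[m];q=q[~np.isnan(q[:,0])]
        if len(q): print(nm,k,len(q),'s',np.quantile(q@u,[.02,.1,.5,.9,.98]).round(4),'n',np.quantile(q@n,[.02,.1,.5,.9,.98]).round(4),'y',np.quantile(q@Y,[.02,.5,.98]).round(3),'z',np.median(q[:,2]).round(4))
E
```

```text
tcp [0.3919 0.3087 0.1928] shift cm [-31.92   0.46 -18.96] rot [-1.576 -0.003  1.535] F [ 0.7  -1.57 -0.82] t 5.15
top lip 1648 s [0.4845 0.4893 0.4933 0.4955 0.4967] n [-0.4715 -0.4673 -0.4464 -0.43   -0.4282] y [-0.164  0.008  0.179] z 0.2037
top clip 78 s [0.5732 0.5743 0.5838 0.5867 0.588 ] n [-0.4642 -0.4623 -0.4573 -0.455  -0.4537] y [0.201 0.218 0.235] z 0.2755
top btn 7 s [0.2335 0.2338 0.2367 0.4821 0.4841] n [-0.3082 -0.3058 -0.2982 -0.1678 -0.1664] y [0.232 0.3   0.302] z 0.0536
scene lip 852 s [0.486  0.4887 0.4922 0.4956 0.4977] n [-0.4609 -0.4583 -0.446  -0.4351 -0.4328] y [-0.165 -0.028  0.186] z 0.2031
scene clip 4 s [0.581  0.5813 0.5836 0.5859 0.5862] n [-0.4601 -0.46   -0.4599 -0.4598 -0.4597] y [0.212 0.224 0.236] z 0.2755
```

>>> {"api": "jog_arm", "payload": {"targets": [[0, [-4, 0, -1], 0], [0, [-8, 0, -3], 0], [0, [-12, 0, -5], 0], [0, [-16, 0, -7.5], 0], [0, [-20, 0, -10], 0], [0, [-24, 0.2, -13], 0], [0, [-28, 0.5, -16], 0], [0, [-32, 1, -18.5], 0], [0, [-32, 1, -18.5], 0], [0, [-32, 1, -18.5], 0]]}}

```text
time_s: 6.25
ee_pos: [0.5636, -0.019, 0.177]
eef_rot: [-1.567, -0.0, 1.533]
force: [-1.0, 0.7, -0.5]
grip_width: 0.0007
```

```bash
python3 - <<'E'
from h import *
todo([.603,-.017,.183])
c=shot('wrist','w4')
for v in range(180,300,8): print(v,[c['P'][v,u].round(3).tolist() for u in (180,268,290)])
E
```

```text
tcp [ 0.5636 -0.019   0.177 ] shift cm [ 0.35 -0.61 -3.93] rot [-1.567 -0.     1.533] F [-0.98  0.74 -0.46] t 6.25
180 [[0.555, -0.117, -0.001], [0.558, -0.029, -0.001], [0.559, -0.007, -0.002]]
188 [[0.56, -0.113, 0.014], [0.562, -0.029, 0.016], [0.563, -0.008, 0.014]]
196 [[0.566, -0.113, 0.018], [0.57, -0.029, 0.018], [0.57, -0.008, 0.018]]
204 [[0.574, -0.113, 0.02], [0.577, -0.029, 0.02], [0.578, -0.008, 0.018]]
212 [[0.582, -0.114, 0.019], [0.585, -0.03, 0.019], [0.586, -0.008, 0.018]]
220 [[0.59, -0.115, 0.02], [0.593, -0.03, 0.019], [0.594, -0.009, 0.019]]
228 [[0.598, -0.116, 0.019], [0.601, -0.03, 0.02], [0.602, -0.009, 0.02]]
236 [[0.607, -0.117, 0.018], [0.61, -0.031, 0.019], [0.611, -0.009, 0.019]]
244 [[0.615, -0.118, 0.018], [0.619, -0.031, 0.019], [0.619, -0.009, 0.019]]
252 [[0.624, -0.119, 0.019], [0.555, -0.024, 0.191], [0.556, -0.013, 0.189]]
260 [[0.632, -0.12, 0.02], [0.556, -0.023, 0.2], [0.556, -0.013, 0.201]]
268 [[0.641, -0.121, 0.019], [0.555, -0.023, 0.209], [0.556, -0.013, 0.208]]
276 [[0.65, -0.122, 0.018], [0.556, -0.023, 0.217], [0.556, -0.013, 0.218]]
284 [[0.659, -0.123, 0.019], [0.555, -0.023, 0.225], [0.556, -0.014, 0.224]]
292 [[0.668, -0.124, 0.019], [0.555, -0.023, 0.231], [0.556, -0.014, 0.231]]
```

View pics/w4.png

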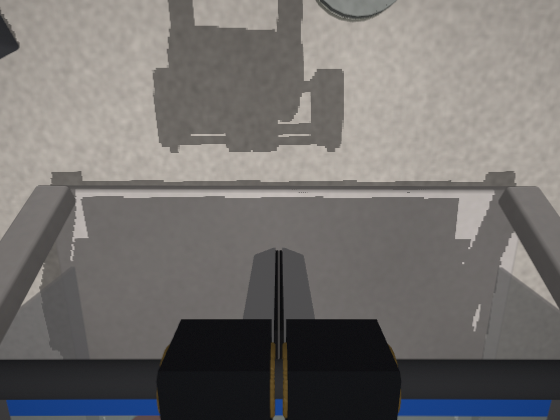

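The wrist view shows the closed fingers (tips at (280,250)) centred in front of the lip (blue band, row 405). Tip height is 0.187 and the lip's corner is about 0.203. Advancing to contact.

>>> {"api": "jog_arm", "payload": {"targets": [[0, [0.2, 0, -1.5], 0], [0, [0.2, 0, -3], 0], [0, [0.2, 0, -3.6], 0], [0, [0.2, 0, -3.9], 0], [0, [0.2, 0, -4.1], 0], [0, [0.2, 0, -4.1], 0]]}}

```text
time_s: 6.9
ee_pos: [0.6036, -0.0169, 0.1789]
eef_rot: [-1.567, -0.001, 1.536]
force: [-10.7, 3.7, 2.5]
grip_width: 0.0006
```

Contact: 10.7 N pushing back. Now up the slope (0.5 forward, 0.87 up).

>>> {"api": "jog_arm", "payload": {"targets": [[0, [0, -0.44, -0.25], 0], [0, [0, -0.87, -0.5], 0], [0, [0, -1.3, -0.75], 0], [0, [0, -1.73, -1.0], 0], [0, [0, -2.17, -1.25], 0], [0, [0, -2.6, -1.5], 0], [0, [0, -3.03, -1.75], 0], [0, [0, -3.46, -2.0], 0]]}}

```text
time_s: 7.7
ee_pos: [0.6235, -0.0177, 0.2134]
eef_rot: [-1.566, -0.001, 1.536]
force: [-10.9, 3.3, 0.4]
grip_width: 0.0002
```

```bash
cat >> h.py <<'E'
def level():
    th=-.037;X=np.array([np.cos(th),np.sin(th),0])
    u=.5*X+np.array([0,0,.866]);n=-.866*X+np.array([0,0,.5])
    c=shot('top');hsv=cv2.cvtColor(c['img'],cv2.COLOR_RGB2HSV)
    for k,u0,u1,v0,v1,lo,hi in [('lip',215,350,120,198,(100,120,40),(130,255,255)),('clip',190,218,140,175,(45,100,40),(85,255,255))]:
        m=np.zeros(hsv.shape[:2],bool);m[v0:v1,u0:u1]=cv2.inRange(hsv,np.array(lo),np.array(hi))[v0:v1,u0:u1]>0
        q=c['P'][m];q=q[~np.isnan(q[:,0])]
        print(k,len(q),'s',np.quantile(q@u,[.02,.1,.5,.9,.98]).round(4),'n',np.quantile(q@n,[.02,.5,.98]).round(4),'z',np.median(q[:,2]).round(4))
    return c
E
python3 - <<'E'
from h import *
level();todo([0,0,0])
E
```

```text
lip 819 s [0.5239 0.5274 0.5331 0.5352 0.5369] n [-0.4721 -0.4444 -0.4274] z 0.2389
clip 77 s [0.5731 0.5744 0.5834 0.5871 0.5881] n [-0.465  -0.4574 -0.4543] z 0.2748
tcp [ 0.624  -0.0177  0.2143] shift cm [-0.43 21.62 62.36] rot [-1.568e+00 -1.000e-03  1.536e+00] F [-10.89   2.64   2.12] t 7.75
```

The lip went up 40 mm, as commanded. About 52 mm remains.

>>> {"api": "jog_arm", "payload": {"targets": [[0, [0, -0.5, -0.3], 0], [0, [0, -1.04, -0.6], 0], [0, [0, -1.56, -0.9], 0], [0, [0, -2.08, -1.2], 0], [0, [0, -2.6, -1.5], 0], [0, [0, -3.12, -1.8], 0], [0, [0, -3.64, -2.1], 0], [0, [0, -4.16, -2.4], 0], [0, [0, -4.33, -2.5], 0], [0, [0, -4.33, -2.5], 0]]}}

```text
time_s: 8.75
ee_pos: [0.6489, -0.0187, 0.2574]
eef_rot: [-1.568, -0.001, 1.536]
force: [-10.2, 2.7, 4.8]
grip_width: 0.0004
```

```bash
python3 - <<'E'
from h import *
c=level();todo([0,0,0])
a=c['img'][90:220,170:400];cv2.imwrite('pics/crop2.png',cv2.cvtColor(cv2.resize(a,None,fx=3.4,fy=3.4,interpolation=3),cv2.COLOR_RGB2BGR))
E
```

```text
lip 868 s [0.5753 0.5798 0.584  0.5862 0.67  ] n [-0.4711 -0.4438 -0.3504] z 0.2835
clip 78 s [0.5725 0.5754 0.5831 0.5867 0.5877] n [-0.4643 -0.4578 -0.4545] z 0.2754
tcp [ 0.649  -0.0187  0.2574] shift cm [-0.42 25.91 64.85] rot [-1.568e+00 -1.000e-03  1.536e+00] F [-9.63  2.27  3.09] t 8.8
```

View pics/crop2.png

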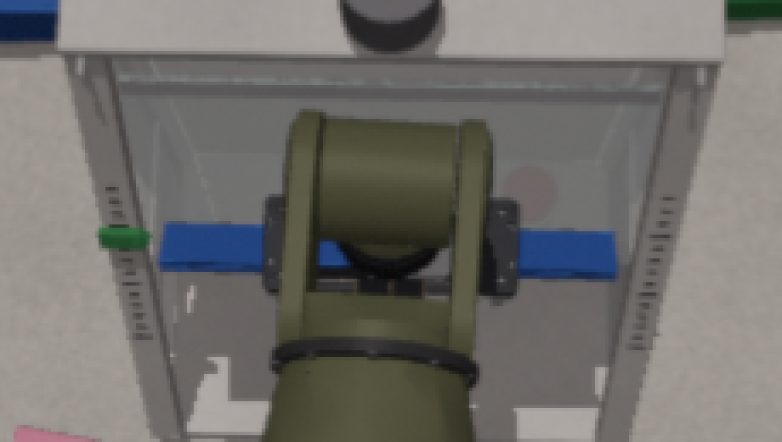

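Crop: the lip's left end (160,222–270) stands beside the clip (125,238). The measured centres agree within about 2 mm. Backing straight off.

>>> {"api": "jog_arm", "payload": {"targets": [[0, [0, 0, 0.5], 0], [0, [0, 0, 1.5], 0], [0, [0, 0, 4], 0], [0, [0, 0, 8], 0], [0, [0, 0, 12], 0], [0, [0, 0, 16], 0], [0, [0, 0, 20], 0], [0, [0, 0, 20], 0], [0, [0, 0, 20], 0]]}}

```text
time_s: 9.7
ee_pos: [0.4501, -0.0123, 0.2578]
eef_rot: [-1.573, 0.0, 1.535]
force: [0.2, 0.4, -0.8]
grip_width: 0.0006
```

```bash
python3 - <<'E'
from h import *
c=level();todo([0,0,0])
cv2.imwrite('pics/end.png',cv2.cvtColor(c['img'],cv2.COLOR_RGB2BGR))
E
```

```text
lip 1838 s [0.5753 0.5794 0.5841 0.5858 0.5868] n [-0.4714 -0.4456 -0.4279] z 0.2829
clip 78 s [0.5728 0.5746 0.5831 0.5873 0.5883] n [-0.4643 -0.4574 -0.454 ] z 0.2755
tcp [ 0.4507 -0.0123  0.2575] shift cm [-0.37 25.69 45.12] rot [-1.572  0.     1.535] F [ 0.    0.31 -0.7 ] t 9.75
```

View pics/end.png

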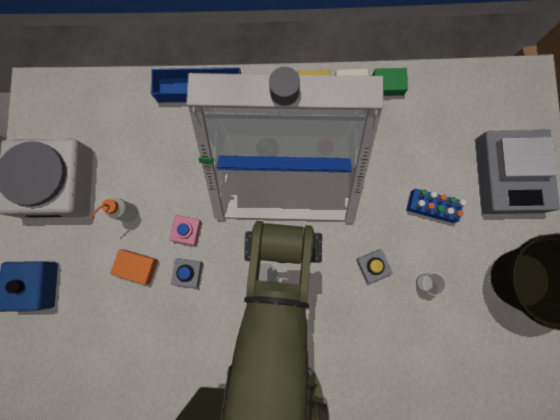

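The lip (row 164) stands level with the clip (206,160). The bystanders are unmoved and the robot is clear, so I'm handing in.

```bash
python3 -c "
from station import ctrl
print(ctrl.hand_in())"
```

```text
the job is handed in; nothing more can be done
None
```

I pressed the blue button on the grey box down to its stop and let it go. I then pushed the window up about 91 mm, with the closed fingers under the lip's front lower edge, and backed off 20 cm. The job was handed in at about 9.8 s; it reports no verdict.

**Last checks:**
- **Window:** the lip's centre is at about 0.578 m up the slope and the clip's middle at about 0.580 m. That is 2 mm apart against the 10 mm allowed, and the lip reading did not change after I backed off.
- **Clip and bystanders:** the clip did not move. In the last top picture the visible bystanders look unmoved; the dishes were hidden by the arm.
- **Robot:** it was touching nothing, with the force reading near zero.

**What disagreed or was not measured:**
- **Fingertips:** with the gripper shut they ended about 8 mm behind the TCP, not 19 mm ahead as stated. I found the button by force instead, so the descent was slow.
- **Button:** pressing it read about 46 N at the bottom. The step is judged on travel, which I could not measure directly; the stiff stop after about 5–6 mm is my evidence that it went fully in.
- **Push:** the tool cannot tilt, so the fingers pushed on the lower front edge and not flat under the lip. I could not check which part of the lip the contact counted on.

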